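# Trip and reset the offcut skip

### The arm

A 6-joint arm with a two-finger parallel gripper is mounted at the origin on the work surface. World frame = base frame: x ahead of the robot, y to its left, z up, the work surface at z = 0. Lengths are in mm, angles in degrees, forces in N, time in s.
With the tool pointing down it reaches from about 300 to 850 mm from the base axis. Payload 4.2 kg.
Tool frame: the origin (TCP) lies midway between the tips of the shut fingers; the grasp point (between the pads) lies 19 mm behind it; x points along the fingers, z is the direction in which the jaws open and shut, and the axes are right-handed (so a half turn about x gives the same grasp; the last joint's range is limited). The gripper opens to 91 mm and grips with 3 to 60 N. Pads are 32 mm wide; open, the fingers measure 118 mm over their backs; the gripper's body (76 mm by 178 mm) begins 60 mm behind the grasp point.
Start: joints at [71.963, 18.312, 89.639, -0, 72.044, -1.146], TCP at [167.068, 550.211, 213.976] pointing down, gripper open.
Joint ranges: [-177.97, 177.97], [-48.28, 115.42], [12.27, 149.76], [-77.06, 257.06], [2.81, 150.46], [-146.56, 146.56]. Speed limits (degrees/s): [147.25, 147.25, 180, 180, 180, 180].

### API

Orientations are given as [roll, pitch, yaw] about the fixed x, y, z axes, in that order (R = Rz(yaw) Ry(pitch) Rx(roll)).
In Python, from workcell import env gives the robot as it stands.
- The arm moves only by the tool send_rows, never from a script. Its argument "commands" is a list that holds one entry, the list of rows, each a list of 6 numbers: the shift along the tool's x, y, z normalised to -1 to 1, where 1 is 0.1 m, then the turn, a rotation vector about the tool's x, y, z normalised to -1 to 1, where 1 is 2 pi rad. In form: [[[x, y, z, wx, wy, wz], ...]]. A call has 1 to 20 rows; each row is the pose to reach, as a shift and turn from the pose commanded when the call began, along the tool's axes at that moment, turning the shorter way round; what a row does not reach only later rows make up. A row lasts 1/8 s, in which the tool goes at most 62.5 mm and 10.7 degrees, less where a joint would pass 70% of its speed; a pose out of reach is approached as far as the arm can. A call with a number of a shift or a turn outside -1 to 1 is refused whole. A call with a gripper value outside its range is refused whole. "jaw" is the closure, from -1 (fully open) to 1 (shut), so that 0 is half open, set as the call begins (left out, the last holds). The fingers move at their own pace and stop on an object; "force" is the grip in N (left out, the last holds). Time passes only in rows, so rows that repeat a pose let the fingers close. It gives the time, the measured TCP pose, the force and the opening at its end, in the units of the state.
- env.state(): the state, without advancing time (a new reading comes with each control period).
- env.grab_frame(name): name is "side" or "top"; returns (picture, depth): 400x640x3 uint8, red, green, blue; 400x640 float32, mm along the optical axis (not along the pixel's ray), 0 where there is no reading.
- env.get_calibration(name): a dict with "mtx" (3x3 intrinsics, pixels), "dist_coeffs" ([k1, k2, p1, p2, k3] as OpenCV has them; the pictures are not rectified), "camera_from_world" (4x4, takes a point from world to camera coordinates). Camera axes: x right, y up, looking along -z (the intrinsics and any distortion apply to the point x, -y, -z); pixel columns grow to the right and rows downward; lengths in mm; the calibration is good to about 2 mm. A picture is of the moment at which its call begins. get_calibration takes no time and is no camera call.
- env.job_done(): hands the job in, once; it reports no verdict.
The state is a dict: "time_s": time; "qpos": joint angles; "qvel": joint speeds; "effort": joint torques, N m; "ee_pos": TCP position; "ee_rot": TCP orientation; "force": force on the tool from outside, world axes, zero at the start; "torque": the same for the moment, N m; "gripper_width": finger opening in mm.
Only numpy, scipy, OpenCV 4.12 (cv2) and the standard library are available. Lean on these libraries where they do the work, as an engineer would, in place of code of your own. Each camera call takes 0.05 s, during which the arm holds its last target.

### The job

Put the two hardwood offcuts into the counterweighted tip skip one at a time: set the first down on the skip floor and let go, with the skip staying upright, then add the second so that their weight trips the skip and it dumps both into the scrap crate by itself, without the robot pushing on the skip. When both offcuts are in the crate, swing the skip back by its bail bar until it rests fully upright and empty, and let go. Leave the sanding block, the jar and the hammer alone.

Things in the scene. Friction and masses are not known exactly. Their poses are not given: they have to be found in the camera images.
- stand: Fixed green steel stand, 320 mm wide, with an open plywood scrap crate at its front. Origin on the bench below the skip's hinge; x points where the skip dumps (roughly world -y), y along the hinge, z up. Cheeks 8 mm thick at y = -153 and +153 mm, 220 mm high, x = -30 to 30 mm, with arms back to x = -110 mm at 150 to 180 mm height; rest pads at x = -90 mm, y = -119 and +119 mm.
- crate_floor (a point): Centre of the scrap crate's inner floor, 10 mm above the bench; axes as the stand. Inside the crate is 270 mm (x) by 260 mm (y), walls 10 mm thick, rising 60 mm above this floor; it begins 30 mm in front (x) of the hinge.
- skip_hinge (a point): Centre of the skip's hinge axis, 200 mm above the bench, fixed; axes as the stand, hinge axis along y. Upright, the skip's rear wall stands above it, and dark counterweight discs of 54 mm diameter sit outside the bail arms at x = -52, z = 12, y = -131 and +131 mm from here.
- skip (a joint): Skip's hinge angle, rad: 0 upright (start), 1.3 fully tipped towards the stand's +x; lightly damped. Empty it falls back upright below about 0.6 and stays tipped above about 0.75. One offcut on the floor never trips it; two do, within about 2 s of letting go of the second. Turning it back takes under 5 N at the bail bar.
- skip_in (a point): Centre of the inner floor of the skip, a bare sheet-metal trough; turns with it; axes as the stand when upright. Floor 105 mm (x) by 210 mm (y), 220 mm above the bench, 52.5 mm ahead of and 20 mm above the hinge axis. 5 mm walls, rear and sides 65 mm high; front lip slopes up 35 degrees over 45 mm. Good seats for the offcuts: lengthwise along x, 45 mm either way along y from here.
- bail_bar (a point): Middle of the bail's cross bar: round steel, 16 mm diameter, 236 mm long along the hinge direction, on a 10 mm round arm at each end, free to grasp between them. Upright it lies 140 mm behind (-x) and 30 mm below the hinge axis, 143 mm from it. 170 mm above the bench when upright, 327 mm (66 mm behind the axis) when fully tipped. Turns with the skip.
- offcut_a: Dark hardwood offcut, a plain block 90 x 50 x 50 mm, about 0.2 kg, loose on the bench; origin at the centre of its underside, x along its 90 mm length, z up at the start.
- offcut_b: A second offcut, the same as offcut_a.
- offcut_a_center (a point): Centre of offcut_a, 25 mm from each long face.
- offcut_b_center (a point): Centre of offcut_b.
- sander: Bystander, loose: sanding block, cork sole 120 x 62 x 22 mm with a round pale wooden grip along it, 49 mm high in all; origin at the centre of its underside, x along its length.
- jar: Bystander, loose: amber glass jar with a steel cap, 72 mm diameter, 100 mm high; origin at the centre of its underside.
- hammer: Bystander, loose: hammer lying flat, 260 mm long, wooden handle; origin at mid-length on the bench, x along it towards the head.
There are look-alikes about, which are no part of the job. Leave any red look-alike of the offcut_b alone.

How it is judged (in metres and radians):
On the way, in this order (a step that is already met when the one before it is completed fails the run):
1. one offcut lies in the upright skip (hinge below 0.1 rad), let go, the other is not in it ((((x of offcut_a_center in the frame of skip_in between -0.06 and 0.1 m and y of offcut_a_center in the frame of skip_in between -0.11 and 0.11 m and z of offcut_a_center in the frame of skip_in between 0 and 0.11 m) and not (x of offcut_b_center in the frame of skip_in between -0.06 and 0.1 m and y of offcut_b_center in the frame of skip_in between -0.11 and 0.11 m and z of offcut_b_center in the frame of skip_in between 0 and 0.11 m) and contact force between the fingers and offcut_a below 0.1 N) or ((x of offcut_b_center in the frame of skip_in between -0.06 and 0.1 m and y of offcut_b_center in the frame of skip_in between -0.11 and 0.11 m and z of offcut_b_center in the frame of skip_in between 0 and 0.11 m) and not (x of offcut_a_center in the frame of skip_in between -0.06 and 0.1 m and y of offcut_a_center in the frame of skip_in between -0.11 and 0.11 m and z of offcut_a_center in the frame of skip_in between 0 and 0.11 m) and contact force between the fingers and offcut_b below 0.1 N)) and value of joint skip below 0.1 rad), for 0.3 s.
2. both offcuts are in the skip and let go (x of offcut_a_center in the frame of skip_in between -0.06 and 0.1 m and y of offcut_a_center in the frame of skip_in between -0.11 and 0.11 m and z of offcut_a_center in the frame of skip_in between 0 and 0.11 m and x of offcut_b_center in the frame of skip_in between -0.06 and 0.1 m and y of offcut_b_center in the frame of skip_in between -0.11 and 0.11 m and z of offcut_b_center in the frame of skip_in between 0 and 0.11 m and contact force between the fingers and offcut_a below 0.1 N and contact force between the fingers and offcut_b below 0.1 N), for 0.05 s.
3. the skip has tipped by more than 1.1 rad and both offcuts are in the scrap crate (x of offcut_a_center in the frame of crate_floor between -0.135 and 0.135 m and y of offcut_a_center in the frame of crate_floor between -0.13 and 0.13 m and z of offcut_a_center in the frame of crate_floor between 0 and 0.1 m and x of offcut_b_center in the frame of crate_floor between -0.135 and 0.135 m and y of offcut_b_center in the frame of crate_floor between -0.13 and 0.13 m and z of offcut_b_center in the frame of crate_floor between 0 and 0.1 m and value of joint skip above 1.1 rad), for 0.2 s.
At the end, for the whole second after the job is handed in: Both offcuts lie at rest in the scrap crate (centres inside its walls and less than 100 mm above its floor) and the empty skip stands upright again (hinge below 0.06 rad) (x of offcut_a_center in the frame of crate_floor between -0.135 and 0.135 m and y of offcut_a_center in the frame of crate_floor between -0.13 and 0.13 m and z of offcut_a_center in the frame of crate_floor between 0 and 0.1 m and x of offcut_b_center in the frame of crate_floor between -0.135 and 0.135 m and y of offcut_b_center in the frame of crate_floor between -0.13 and 0.13 m and z of offcut_b_center in the frame of crate_floor between 0 and 0.1 m and value of joint skip below 0.06 rad and linear speed of each of offcut_a, offcut_b below 0.03 m/s); the robot touches nothing.
It fails at once if the robot pushes on the skip with more than 5 N while an offcut is not yet in the crate (contact force between any of the fingers, the arm and skip above 5 N and not ((x of offcut_a_center in the frame of crate_floor between -0.135 and 0.135 m and y of offcut_a_center in the frame of crate_floor between -0.13 and 0.13 m and z of offcut_a_center in the frame of crate_floor between 0 and 0.1 m) and (x of offcut_b_center in the frame of crate_floor between -0.135 and 0.135 m and y of offcut_b_center in the frame of crate_floor between -0.13 and 0.13 m and z of offcut_b_center in the frame of crate_floor between 0 and 0.1 m))).
It fails at once if the sanding block, the jar or the hammer is moved by more than 30 mm (distance of any of sander, jar, hammer from where it was at the start of the episode above 0.03 m).
It also fails if it takes over 67 s, if anything falls off the work surface, if the arm or the gripper's body presses on something with over 40 N, if the wrist force passes 120 N, or if a joint passes its speed limit or range.

## Working session

There is one attempt and no reset: what is moved stays moved. The work goes in short steps, Python scripts to look and compute and a tool call to move; the robot and the scene stay as the last step left them, time stands still between calls to the robot, and variables do not carry over. Pictures are saved under pics/ and viewed, and the job is handed in when it is done.

Besides the shell and the picture viewer there is one more tool, called after "Call:" as a command line: name --argument value ..., lists and objects as JSON in quotes. send_rows: Moves the arm, as the interface text tells. Its arguments: {"type":"object","properties":{"commands":{"type":"array","items":{"type":"array","items":{"type":"array","items":{"type":"number","minimum":-1,"maximum":1}}}},"jaw":{"type":"number"},"force":{"type":"number"}},"required":["commands"]}

```bash
mkdir -p pics; ls; cat > h.py <<'E'
import numpy as np, cv2
from workcell import env
from scipy.spatial.transform import Rotation as R
def cal(n):
    c=env.get_calibration(n); return np.array(c["mtx"],float),np.array(c["dist_coeffs"],float),np.array(c["camera_from_world"],float)
def px2w(n,uv,depth=None,z=None):
    K,d,T=cal(n); uv=np.array(uv,float).reshape(-1,1,2)
    p=cv2.undistortPoints(uv,K,d).reshape(-1,2)
    ray=np.c_[p[:,0],-p[:,1],-np.ones(len(p))]
    Ti=np.linalg.inv(T); o=Ti[:3,3]; r=ray@Ti[:3,:3].T
    if z is not None: s=(z-o[2])/r[:,2]
    else: s=np.array(depth,float)
    return o+r*np.reshape(s,(-1,1))
def w2px(n,P):
    K,d,T=cal(n); P=np.array(P,float).reshape(-1,3); c=P@T[:3,:3].T+T[:3,3]
    c=c*[1,-1,-1]
    return cv2.projectPoints(c,np.zeros(3),np.zeros(3),K,d)[0].reshape(-1,2)
def cloud(n,dep):
    v,u=np.mgrid[0:400,0:640]; 
    return px2w(n,np.c_[u.ravel(),v.ravel()],depth=dep.ravel()).reshape(400,640,3)
def shot(n,tag):
    im,d=env.grab_frame(n); cv2.imwrite(f"pics/{tag}.png",cv2.cvtColor(im,cv2.COLOR_RGB2BGR)); np.savez(f"pics/{tag}.npz",im=im,d=d); return im,d
E
python3 - <<'E'
from h import *
for n in("side","top"):
    shot(n,n+"0"); K,d,T=cal(n); print(n,K.round(1).tolist(),d, np.linalg.inv(T).round(2).tolist())
print(env.state())
E
```

```text
pics
side [[380.6, 0.0, 318.8], [0.0, 380.6, 199.1], [0.0, 0.0, 1.0]] [-0.03303525  0.          0.          0.          0.        ] [[-0.97, 0.16, -0.17, 437.79], [-0.24, -0.69, 0.68, 810.2], [-0.01, 0.7, 0.71, 792.83], [0.0, 0.0, 0.0, 1.0]]
top [[377.0, 0.0, 319.4], [0.0, 377.0, 194.3], [0.0, 0.0, 1.0]] [-0.06474828  0.          0.          0.          0.        ] [[-0.03, 0.98, -0.21, 372.93], [-1.0, -0.03, 0.0, 174.48], [-0.0, 0.21, 0.98, 1117.07], [0.0, 0.0, 0.0, 1.0]]
{'time_s': 0.1, 'qpos': array([ 7.19617610e+01,  1.83464949e+01,  8.96984226e+01, -9.00937311e-04,
        7.20443752e+01, -1.14719389e+00]), 'qvel': array([-0.06068456, -0.16210995, -0.15480676, -0.12778088, -0.03485053,
        0.06722891]), 'effort': array([ 3.40864335e-04, -4.13332343e+01, -2.32509935e+01,  7.29813287e-02,
        4.21598239e-02, -7.33121919e-05]), 'ee_pos': array([166.94534359, 549.76282584, 213.22595972]), 'ee_rot': array([ 179.40245288,   89.9107032 , -107.48831384]), 'force': array([-0.34264137,  0.17653785, -0.5564354 ]), 'torque': array([-0.03412527, -0.02851635,  0.0225834 ]), 'gripper_width': 91.17912689374619}
```

View pics/side0.png

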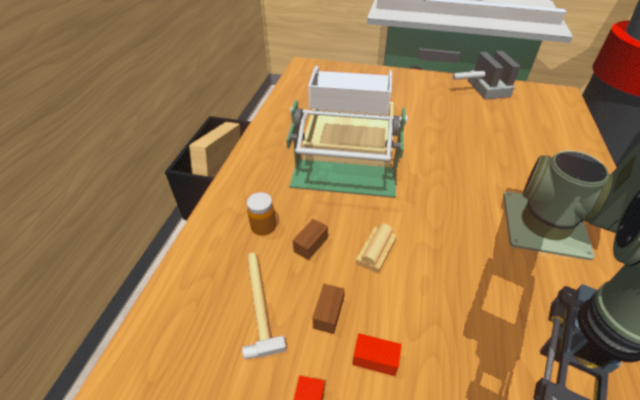

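View pics/top0.png

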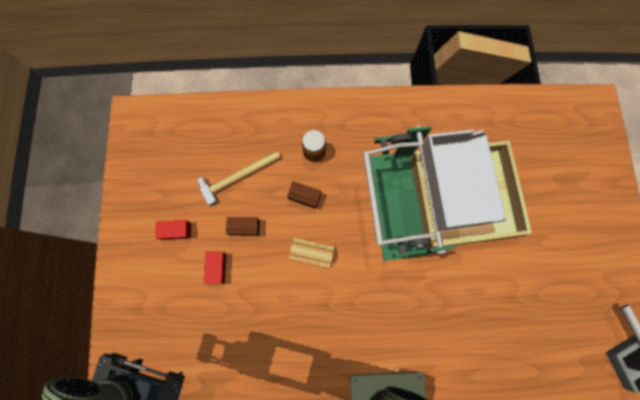

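The offcuts must be the two brown blocks: top (305,194) and (242,226), or side (311,238) and (329,308). The look-alikes are the red blocks, top (172,229) and (214,267). The cork sander at (313,252) is another thing that could be mistaken for one. The skip is at top (465,180) and the bail bar at top (375,195). Next I'll measure them.

```bash
python3 - <<'E'
from h import *
for n in("top","side"):
    f=np.load(f"pics/{n}0.npz"); im,d=f["im"],f["d"]; P=cloud(n,d)
    hsv=cv2.cvtColor(im,cv2.COLOR_RGB2HSV)
    h,s,v=[hsv[...,i].astype(int) for i in range(3)]
    z=P[...,2]
    print(n)
    for (u,w) in ([(305,190),(242,222),(172,229)] if n=="top" else [(309,234),(329,300)]): print(im[w,u],hsv[w,u],P[w,u].round(0))
    # brown tops
    m=((z>40)&(z<58)&(P[...,1]>50)).astype(np.uint8)
    k,lab,st,c=cv2.connectedComponentsWithStats(m)
    for i in range(1,k):
        if st[i,4]>80:
            q=P[lab==i]; r=cv2.minAreaRect(q[:,:2].astype(np.float32)); print(c[i].round(),st[i,4],q[:,:].mean(0).round(1),np.median(q[:,2]).round(1),np.round(r[0],1),np.round(r[1],1),round(r[2],1),im[lab==i].mean(0).round())
big=cv2.imread("pics/top0.png")[110:280,340:560]; cv2.imwrite("pics/c1.png",cv2.resize(big,None,fx=3.5,fy=3.5,interpolation=2))
big=cv2.imread("pics/top0.png")[120:290,140:340]; cv2.imwrite("pics/c2.png",cv2.resize(big,None,fx=3.5,fy=3.5,interpolation=2))
E
```

```text
top
[111  65  39] [ 11 165 111] [622. 212.  48.]
[109  60  31] [ 11 182 109] [533. 395.  48.]
[208  63  53] [  2 190 208] [518. 597.  52.]
[304. 194.] 535 [610.7 216.   50.1] 50.2 [612. 216.] [90.1 50.9] 69.1 [105.  59.  33.]
[241. 226.] 574 [522.8 396.8  49.9] 49.8 [523.1 397.9] [92.1 49.8] 88.4 [108.  61.  34.]
[170. 229.] 552 [519.2 602.1  50.1] 50.4 [520.5 603.5] [51.1 92.4] 2.5 [199.  60.  49.]
[311. 252.] 474 [441.4 198.3  46.6] 46.9 [441.7 198.8] [117.9  34.6] 75.3 [201. 168. 106.]
[213. 267.] 606 [407.5 474.2  50.1] 50.3 [408.3 474.8] [51.9 88.9] 88.7 [197.  63.  52.]
side
[150  94  49] [ 13 172 150] [613. 220.  47.]
[153  94  51] [ 13 170 153] [523. 391.  49.]
[ 26. 169.] 382 [1528.5  171.    49. ] 49.0 [1528.8  165.3] [ 13.2 230.4] 0.8 [132. 107.  71.]
[262. 222.] 124 [741.7 209.   49. ] 48.5 [744.5 203.2] [70.8 31.4] 29.6 [120.  72.  22.]
[310. 234.] 592 [610.6 220.9  47.4] 47.6 [611.3 217.7] [91.3 51. ] 69.2 [142.  88.  47.]
[553. 228.] 162 [ 5.4 60.2 48.5] 48.2 [ 1.8 58.6] [15.8 82.1] 88.9 [75. 70. 45.]
[377. 242.] 438 [442.2 203.2  45. ] 45.3 [441.7 200. ] [121.3  31.3] 75.6 [224. 196. 134.]
[328. 304.] 904 [523.1 400.8  49. ] 49.2 [523.5 397. ] [91.8 50.3] 87.5 [148.  91.  48.]
[377. 351.] 1174 [405.3 478.5  48.3] 48.5 [405.2 476.6] [51.6 91. ] 89.4 [228.  45.   3.]
[308. 388.] 612 [519.9 579.2  49. ] 49.1 [519.1 578.6] [50.7 44.5] 7.0 [231.  49.  10.]
```

View pics/c1.png

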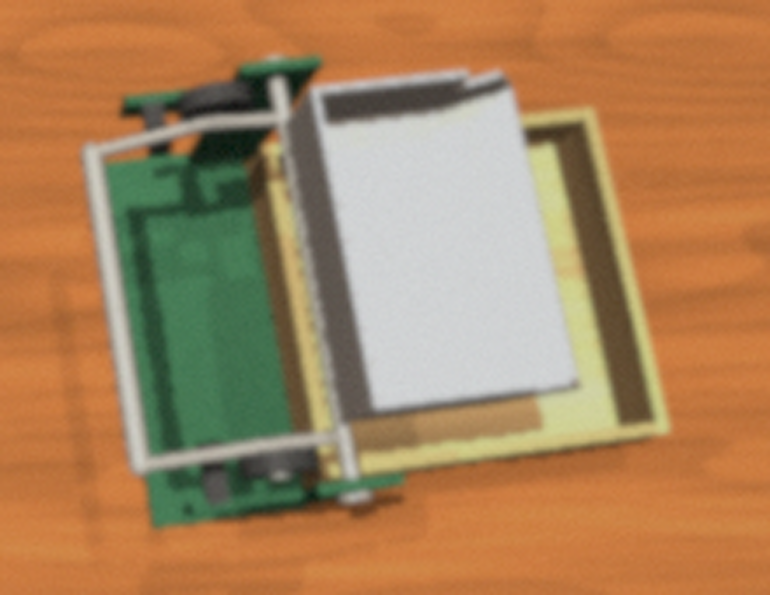

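View pics/c2.png

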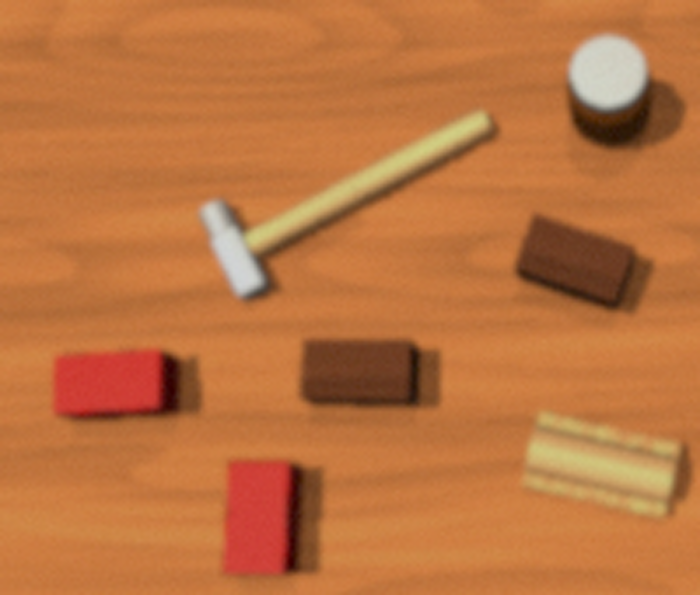

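```bash
python3 - <<'E'
from h import *
for n in("top","side"):
    f=np.load(f"pics/{n}0.npz"); im,d=f["im"],f["d"]; P=cloud(n,d); x,y,z=P[...,0],P[...,1],P[...,2]
    reg=(x>480)&(x<820)&(y<160)&(y>-300)
    print(n)
    s=im.astype(int); grey=(s.max(-1)-s.min(-1)<35)&(s.mean(-1)>120)
    for nm,m in (("floor",reg&(z>212)&(z<228)&(s.mean(-1)>60)),("bar",reg&(z>164)&(z<184)&grey),("rim",reg&(z>276)&(z<294)),("crate rim",reg&(z>63)&(z<77)&(s[...,0]>s[...,2]+40))):
        m=m.astype(np.uint8)
        k,lab,st,c=cv2.connectedComponentsWithStats(m,connectivity=8)
        for i in range(1,k):
            if st[i,4]>40:
                q=P[lab==i]; r=cv2.minAreaRect(q[:,:2].astype(np.float32)); print(nm,c[i].round(),st[i,4],np.median(q,0).round(1),"rect",np.round(r[0],1),np.round(r[1],1),round(r[2],1))
E
```

```text
top
floor [420. 128.] 90 [735.6 -88.9 219.9] rect [737.6 -89.2] [12.4 61.7] 4.6
floor [459. 182.] 3050 [ 590.4 -173.9  220.7] rect [ 593.6 -174.5] [207.1  97.6] 5.5
floor [429. 186.] 141 [582.3 -98.4 222. ] rect [586.9 -98.1] [213.    2.6] 5.4
bar [372. 191.] 454 [583.8  36.3 177.3] rect [585.1  36.2] [210.   21.7] 3.1
rim [442. 165.] 463 [ 631.2 -104.1  284.5] rect [ 608.9 -109.3] [ 99.5 238.6] 68.1
rim [478. 221.] 72 [ 483.1 -185.4  285.4] rect [ 482.8 -176. ] [ 5.1 84.4] 4.6
crate rim [423. 192.] 358 [ 600.2 -125.6   70.1] rect [ 603.8 -127.4] [243.   15.1] 5.1
side
floor [352.  86.] 209 [ 591.6 -219.3  225.1] rect [ 592.2 -218.2] [211.   20.8] 4.2
floor [294. 106.] 45 [733.8 -88.5 217.4] rect [734.  -90.4] [ 8.7 62. ] 5.9
floor [346. 109.] 355 [583.7 -99.2 220.7] rect [585.6 -98.8] [209.5   9.6] 5.7
floor [298. 118.] 58 [702.1 -18.5 220.4] rect [700.6 -35.7] [51.5 16.2] 76.3
bar [333. 153.] 472 [591.   40.8 173.8] rect [592.4  39.5] [ 50.6 221.3] 84.4
rim [343.  87.] 320 [ 603.5 -101.7  281.4] rect [ 608.9 -108.8] [100.4 238.5] 68.5
crate rim [332. 142.] 328 [ 646.4 -128.9   67.1] rect [ 637.9 -147.2] [144.8 289.5] 61.6
```

```bash
python3 - <<'E'
from h import *
a=np.radians(5.2); xs=np.array([np.sin(a),-np.cos(a)]); ys=np.array([np.cos(a),np.sin(a)])
H=np.array([588.,-103.])
for n in("top","side"):
    f=np.load(f"pics/{n}0.npz"); im,d=f["im"],f["d"]; P=cloud(n,d); z=P[...,2]; q=P[...,:2]-H; X=q@xs; Y=q@ys
    s=im.astype(int); grey=(s.max(-1)-s.min(-1)<35)&(s.mean(-1)>120)
    reg=(abs(X)<350)&(abs(Y)<200)
    m=reg&grey&(X<-115)&(z>155)&(z<188)&(X>-165); c=np.polyfit(Y[m],X[m],1); print(n,"bar X",X[m].mean(),"slope deg",np.degrees(np.arctan(c[0])),"Y pct",np.percentile(Y[m],[1,99]),z[m].mean())
    m=reg&(z>273)&(z<295)&(X<20); mm=m&(abs(Y)<95); c=np.polyfit(Y[mm],X[mm],1); print("rear rim X pct",np.percentile(X[mm],[2,50,98]),"slope",np.degrees(np.arctan(c[0])),"Y",np.percentile(Y[m],[1,99]))
    m=reg&(z>273)&(z<295)&(X>25); mp=m&(Y>0); mn=m&(Y<0)
    for t in(mp,mn):
        if t.sum()>5: c=np.polyfit(X[t],Y[t],1);print(" side rim Y",np.percentile(Y[t],[5,50,95]),"slope",-np.degrees(np.arctan(c[0])),"X",np.percentile(X[t],[1,99]),t.sum())
    m=reg&(z>214)&(z<226)&(X>5)&(X<104)&(s.mean(-1)>60); print("floor Y",np.percentile(Y[m],[.5,50,99.5]),"X",np.percentile(X[m],[.5,99.5]),z[m].mean())
    m=reg&(z>60)&(z<78)&(s[...,0]>s[...,2]+30)&(X>20); print("crate Y",np.percentile(Y[m],[.5,99.5]),"X",np.percentile(X[m],[.5,99.5]))
    m=reg&(s[...,1]>s[...,0]+15)&(z<20); print("green base Y",np.percentile(Y[m],[.5,99.5]))
    m=reg&(s[...,1]>s[...,0]+15)&(z>200); print("cheek tops Y",np.sort(Y[m]).round()[::5],"X",np.percentile(X[m],[2,98]) if m.any() else 0)
E
```

```text
top bar X -138.06090097619366 slope deg -0.46935376860214045 Y pct [-127.86702813  112.9089275 ] 177.4591872841509
rear rim X pct [-5.4116497  -3.75902602  0.83943956] slope -0.1365853225364144 Y [-113.96698546  104.51356312]
 side rim Y [ 99.08282737 101.1699852  105.18708509] slope 0.7623229893818084 X [ 25.57942121 131.05400773] 134
 side rim Y [-114.09701101 -112.04885049 -109.39785781] slope -0.020230374371747784 X [ 25.61180767 132.48256688] 105
floor Y [-158.94663817   -4.31204448  149.23642861] X [  8.9125694  103.45272595] 220.46189133551002
crate Y [-144.45768655  134.46308278] X [ 20.09372547 312.02818594]
green base Y [-160.61135351  149.81251173]
cheek tops Y [-189. -189. -189. -189. -161. -161. -161. -160. -160. -159. -159. -158.
 -158. -157. -157. -157. -156. -155. -155. -155. -143.  144.  144.  144.
  145.  145.  145.  145.  145.  145.  146.  147.  147.  148.  148.  149.
  149.  151.] X [-295.82992596   25.5894933 ]
side bar X -142.13223783019276 slope deg -0.06428837889331537 Y pct [-128.66580876  115.33199269] 173.44752486777094
rear rim X pct [-6.94329965 -3.43790165  1.58880135] slope -0.04743418913437833 Y [-114.96864311  103.51753963]
 side rim Y [ 98.87549008 100.47355419 104.26182494] slope 0.09809590961143455 X [ 27.83902898 129.75211035] 45
 side rim Y [-116.60859413 -113.99043034 -111.68583343] slope 0.946923627412401 X [ 28.89461381 132.37964181] 33
floor Y [-163.47358738  142.36268251  150.89647808] X [ 5.77013496 32.34701567] 217.47207870135168
crate Y [-146.41867232  133.72062545] X [ 20.0613587  305.03451016]
green base Y [-161.94447217  148.18282629]
cheek tops Y [-163. -161. -161. -159. -158. -158. -156.  131.  143.  144.  144.  146.
  147.  148.] X [-79.72533222  24.43047417]
```

```bash
cat >> h.py <<'E'
import json,os
def down(th):
    t=np.radians(th); z=np.array([np.cos(t),np.sin(t),0]); x=np.array([0,0,-1.]); return np.c_[x,np.cross(z,x),z]
H=np.array([582.4,-102.5,200.]); A=5.2
_a=np.radians(A); XS=np.array([np.sin(_a),-np.cos(_a),0]); YS=np.array([np.cos(_a),np.sin(_a),0])
def stand(x,y,z): return H+x*XS+y*YS+np.array([0,0,z])   # rel hinge
def rows(cur,wps):
    """cur=(p,R); wps list of (p,R) -> rows"""
    p0,R0=cur
    for p,Rt in wps:
        s=R0.T@(np.array(p)-p0)/100; w=R.from_matrix(R0.T@Rt).as_rotvec()/(2*np.pi)
        print(np.r_[s,w].round(4).tolist())
def meas():
    s=env.state(); return np.array(s["ee_pos"]),R.from_euler("xyz",s["ee_rot"],degrees=True).as_matrix()
E
python3 - <<'E'
from h import *
p,Rm=meas(); print(p,Rm.round(3).tolist(),"jaw ang",np.degrees(np.arctan2(Rm[1,2],Rm[0,2])))
for n in("top","side"):
    f=np.load(f"pics/{n}0.npz"); im,d=f["im"],f["d"]; P=cloud(n,d);z=P[...,2]
    m=(z>88)&(z<106)&(abs(P[...,0]-740)<60)&(abs(P[...,1]-210)<60)
    q=P[m]; print(cv2.minEnclosingCircle(q[:,:2].astype(np.float32)),q[:,2].max(),m.sum())
print(np.abs(stand(0,0,0)), w2px("top",[stand(52.5,0,20),stand(-140,0,-30),stand(52.5,105,85),stand(52.5,-105,85),stand(-140,118,-22),stand(-140,-118,-22)]).round())
E
```

```text
[166.94534359 549.76282584 213.22595972] [[-0.0, -0.957, 0.291], [-0.001, 0.291, 0.957], [-1.0, 0.0, -0.002]] jaw ang 73.10923401045737
((755.5469970703125, 183.65774536132812), 32.08667755126953) 105.5343586971353 382
((752.9483032226562, 184.16387939453125), 33.70273971557617) 101.21792245314953 390
[582.4 102.5 200. ] [[451. 184.]
 [372. 197.]
 [452. 134.]
 [470. 222.]
 [365. 153.]
 [379. 242.]]
```

```bash
python3 - <<'E'
from h import *
cur=(np.array([167.068,550.211,213.976]),down(73.11))
D=down(-21)
for z in (160,80,20): rows(cur,[((612,217,z),D)])
E
```

```text
[0.5398, -5.2255, -1.8957, 0.2614, 0.0, 0.0]
[1.3398, -5.2255, -1.8957, 0.2614, 0.0, 0.0]
[1.9398, -5.2255, -1.8957, 0.2614, 0.0, 0.0]
```

```bash
python3 - <<'E'
from h import *
R0=down(73.11); p=np.array([167.068,550.211,213.976])+R0@np.array([30,-100,-36.]); print(p)
D=R0@R.from_rotvec([.2614*2*np.pi,0,0]).as_matrix(); print(np.degrees(np.arctan2(D[1,2],D[0,2])))
rows((p,D),[((612,217,z),D) for z in(160,20)])
E
```

```text
[252.29516369 486.71036559 183.976     ]
-20.993999999999993
[0.2398, -1.2293, 4.3246, 0.0, 0.0, 0.0]
[1.6398, -1.2293, 4.3246, 0.0, 0.0, 0.0]
```

Call:
send_rows --commands '[[[0.3,-1,-0.36,0.2614,0,0],[0.3,-1,-0.36,0.2614,0,0],[0.3,-1,-0.36,0.2614,0,0],[0.3,-1,-0.36,0.2614,0,0],[0.3,-1,-0.36,0.2614,0,0],[0.3,-1,-0.36,0.2614,0,0],[0.3,-1,-0.36,0.2614,0,0],[0.3,-1,-0.36,0.2614,0,0],[0.3,-1,-0.36,0.2614,0,0],[0.3,-1,-0.36,0.2614,0,0]]]' --jaw -1 --force 25

```text
time_s: 1.35
ee_pos: [252.2, 486.5, 183.6]
ee_rot: [-96.6, 90.0, -117.5]
force: [0.5, 0.2, 0.4]
gripper_width: 91.1
```

Call:
send_rows --commands '[[[0.06,-0.31,1,0,0,0],[0.06,-0.31,1,0,0,0]]]'

```text
time_s: 1.6
ee_pos: [335.4, 420.9, 177.6]
ee_rot: [-64.2, 90.0, -85.0]
force: [0.2, -0.7, -0.2]
gripper_width: 91.6
```

Call:
send_rows --commands '[[[0.06,-0.31,1,0,0,0],[0.06,-0.31,1,0,0,0]]]'

```text
time_s: 1.85
ee_pos: [418.3, 355.5, 171.7]
ee_rot: [-65.4, 90.0, -86.3]
force: [-0.1, -0.1, 1.3]
gripper_width: 91.1
```

Call:
send_rows --commands '[[[0.06,-0.31,1,0,0,0],[0.06,-0.31,1,0,0,0]]]'

```text
time_s: 2.1
ee_pos: [500.7, 290.6, 165.6]
ee_rot: [-87.7, 90.0, -108.6]
force: [1.0, 0.8, 0.2]
gripper_width: 91.3
```

Call:
send_rows --commands '[[[0.06,-0.3,1,0,0,0],[0.06,-0.3,1,0,0,0]]]'

```text
time_s: 2.35
ee_pos: [583.4, 226.7, 159.5]
ee_rot: [-80.6, 90.0, -101.5]
force: [0.6, 1.5, -0.9]
gripper_width: 91.0
```

Call:
send_rows --commands '[[[0,0,0.325,0,0,0],[0,0,0.325,0,0,0],[0.4,0,0.325,0,0,0],[0.8,0,0.325,0,0,0],[0.8,0,0.325,0,0,0],[0.8,0,0.325,0,0,0]]]'

```text
time_s: 3.1
ee_pos: [612.5, 217.7, 81.5]
ee_rot: [45.9, 89.9, 25.0]
force: [0.8, -0.4, 0.6]
gripper_width: 91.3
```

```bash
python3 - <<'E'
from h import *
print(meas()[0],env.state()["time_s"]); shot("side","s1")
E
```

```text
[612.45650706 217.72099273  81.47701663] 3.1
```

View pics/s1.png

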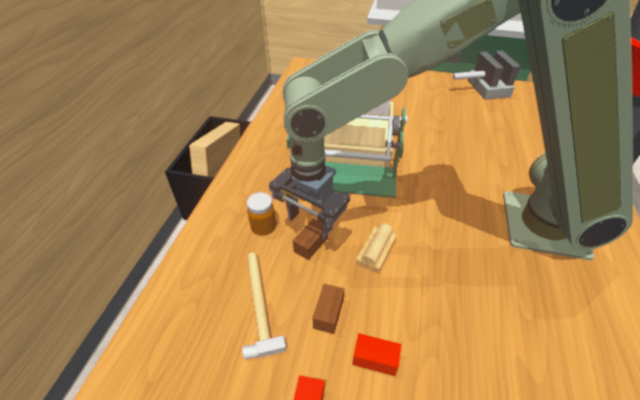

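The open fingers straddle offcut 1 at (311,238), clear of the jar at (261,213). I'll descend and grip.

Call:
send_rows --commands '[[[0.3,0,0,0,0,0],[0.61,0,0,0,0,0],[0.61,0,0,0,0,0]]]'

```text
time_s: 3.52
ee_pos: [611.2, 216.8, 18.6]
ee_rot: [-143.6, 89.9, -164.6]
force: [-1.2, -0.9, -0.2]
gripper_width: 91.2
```

Call:
send_rows --commands '[[[0,0,0,0,0,0],[0,0,0,0,0,0],[0,0,0,0,0,0],[0,0,0,0,0,0],[0,0,0,0,0,0],[0,0,0,0,0,0]]]' --jaw 1 --force 25

```text
time_s: 4.28
ee_pos: [612.3, 217.0, 19.4]
ee_rot: [39.3, 90.0, 18.3]
force: [-0.3, 0.5, 2.5]
gripper_width: 49.5
```

Call:
send_rows --commands '[[[-0.5,0,0,0,0,0],[-1,0,0,0,0,0],[-1,0,0,0,0,0]]]'

```text
time_s: 4.65
ee_pos: [614.5, 217.8, 123.2]
ee_rot: [40.5, 89.5, 19.5]
force: [0.1, 0.3, -2.1]
gripper_width: 50.1
```

```bash
python3 - <<'E'
from h import *
print(meas()[0],env.state()["time_s"],env.state()["gripper_width"]); shot("side","s2")
c=(np.array([612,217,119.3]),down(-21))
rows(c,[(stand(52.5,45,z),down(5.2)) for z in (150,40)])
print(stand(52.5,45,0))
E
```

```text
[614.52118917 217.84005653 123.16023618] 4.65 50.139316023182104
[-2.307, -3.3612, 1.5042, -0.0728, 0.0, 0.0]
[-1.207, -3.3612, 1.5042, -0.0728, 0.0, 0.0]
[ 631.9730084  -150.70546482  200.        ]
```

View pics/s2.png

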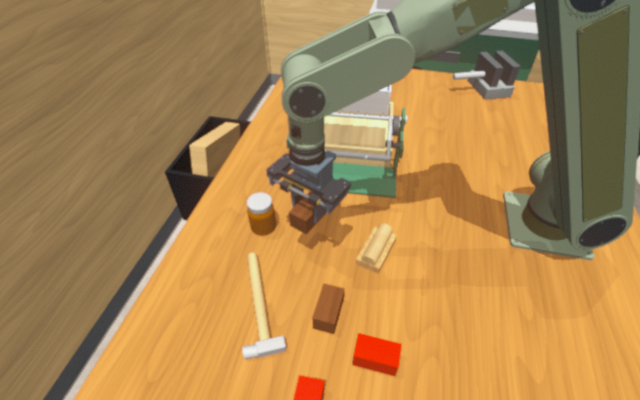

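Call:
send_rows --commands '[[[-0.6,0,0,-0.0364,0,0],[-1,0,0,-0.0728,0,0],[-1,0,0,-0.0728,0,0],[-1,0,0,-0.0728,0,0]]]'

```text
time_s: 5.2
ee_pos: [610.9, 216.6, 216.6]
ee_rot: [-167.7, 89.7, -162.5]
force: [-0.0, 0.2, -2.4]
gripper_width: 50.2
```

Call:
send_rows --commands '[[[-0.5,-0.3,0,0,0,0],[-0.9,-0.8,0,0,0,0],[-0.9,-0.8,0,0,0,0]]]'

```text
time_s: 5.58
ee_pos: [620.4, 134.5, 310.5]
ee_rot: [-12.5, 89.8, -7.6]
force: [0.6, 0.9, -2.6]
gripper_width: 49.5
```

Call:
send_rows --commands '[[[-0.4,-0.5,0,0,0,0],[-0.4,-1,0,0,0,0]]]'

```text
time_s: 5.82
ee_pos: [628.9, 37.8, 349.0]
ee_rot: [38.4, 89.9, 43.7]
force: [0.8, -0.7, -2.2]
gripper_width: 50.2
```

Call:
send_rows --commands '[[[0,-0.5,-0.1,0,0,0],[0,-1,-0.13,0,0,0]]]'

```text
time_s: 6.08
ee_pos: [623.6, -63.6, 345.8]
ee_rot: [159.7, 89.7, 164.8]
force: [0.5, 1.2, -2.5]
gripper_width: 50.1
```

Call:
send_rows --commands '[[[0,-0.4,0,0,0,0],[0,-0.7,0,0,0,0],[0,-0.88,0,0,0,0],[0,-0.88,0,0,0,0],[0,-0.88,0,0,0,0],[0,-0.88,0,0,0,0]]]'

```text
time_s: 6.82
ee_pos: [632.5, -149.4, 349.0]
ee_rot: [84.9, 90.0, 90.2]
force: [0.2, 0.6, -2.3]
gripper_width: 49.7
```

```bash
python3 - <<'E'
from h import *
p,Rm=meas(); print(p,env.state()["time_s"],env.state()["gripper_width"],Rm.round(3)); shot("side","s3"); shot("top","t3")
print((p-H)@XS,(p-H)@YS)
for n in "st":
    a=cv2.imread(f"pics/{n}3.png"); a=a[0:200,220:480] if n=="s" else a[90:290,330:590]
    cv2.imwrite(f"pics/{n}3c.png",cv2.resize(a,None,fx=2.5,fy=2.5,interpolation=2))
E
```

```text
[ 632.51942421 -149.39400861  349.00138184] 6.825 49.6979488874579 [[-0.    -0.092  0.996]
 [ 0.001  0.996  0.092]
 [-1.     0.001  0.   ]]
51.2434642996409 45.663027637466456
```

View pics/s3c.png

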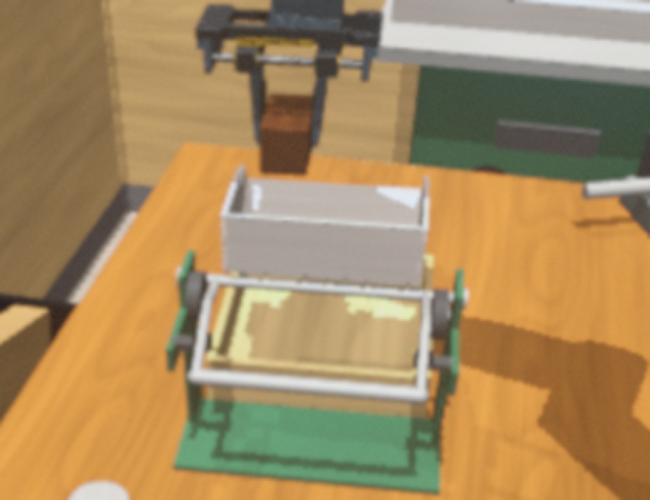

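View pics/t3c.png

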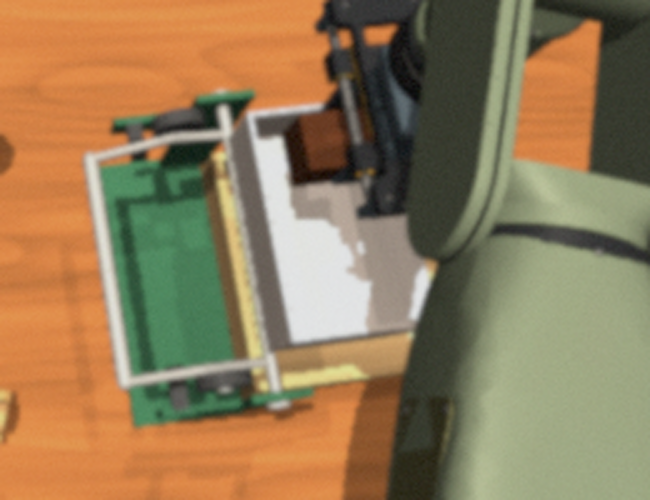

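Call:
send_rows --commands '[[[0.4,0,0,0,0,0],[0.75,0,0,0,0,0],[0.95,0,0,0,0,0],[1,0,0,0,0,0],[1,0,0,0,0,0],[1,0,0,0,0,0],[1,0,0,0,0,0]]]'

```text
time_s: 7.8
ee_pos: [632.9, -150.8, 250.0]
ee_rot: [-16.3, 89.9, -11.1]
force: [0.5, 0.3, -2.5]
gripper_width: 49.5
```

Call:
send_rows --commands '[[[0.03,0,0,0,0,0],[0.06,0,0,0,0,0],[0.06,0,0,0,0,0],[0.06,0,0,0,0,0]]]'

```text
time_s: 8.3
ee_pos: [632.5, -150.8, 242.9]
ee_rot: [89.3, 90.0, 94.5]
force: [-0.0, -0.8, -1.6]
gripper_width: 49.6
```

```bash
python3 - <<'E'
from h import *
p,Rm=meas(); print(p,env.state()["force"]); im,d=shot("side","s4")
a=cv2.imread("pics/s4.png")[0:200,220:480]
cv2.imwrite(f"pics/s4c.png",cv2.resize(a,None,fx=2.5,fy=2.5,interpolation=2))
E
```

```text
[ 632.52183221 -150.75932832  242.88907843] [-0.0491271  -0.84777183 -1.56976159]
```

View pics/s4c.png

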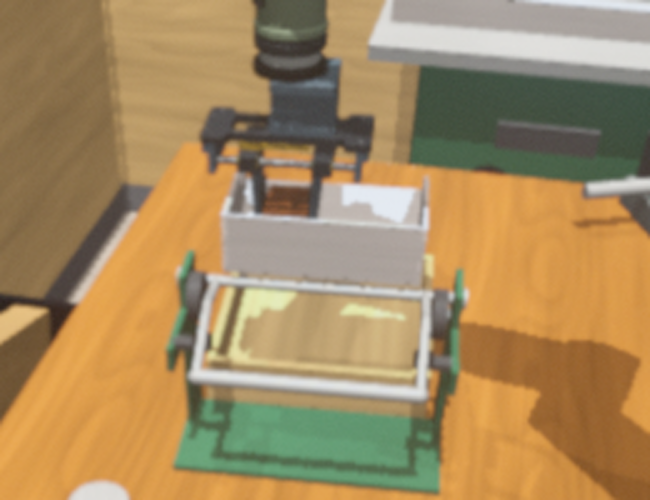

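Call:
send_rows --commands '[[[0.01,0,0,0,0,0],[0.015,0,0,0,0,0],[0.015,0,0,0,0,0]]]'

```text
time_s: 8.72
ee_pos: [632.5, -150.7, 241.4]
ee_rot: [123.8, 90.0, 129.0]
force: [0.0, 0.7, -2.0]
gripper_width: 50.0
```

Call:
send_rows --commands '[[[0,0,0,0,0,0],[0,0,0,0,0,0],[0,0,0,0,0,0],[0,0,0,0,0,0]]]' --jaw -0.45

```text
time_s: 9.22
ee_pos: [632.6, -150.7, 241.6]
ee_rot: [0.9, 90.0, 6.1]
force: [0.3, -0.0, 0.3]
gripper_width: 66.4
```

Call:
send_rows --commands '[[[-0.3,0,0,0,0,0],[-0.7,0,0,0,0,0],[-1,0,0,0,0,0],[-1,0,0,0,0,0]]]'

```text
time_s: 9.72
ee_pos: [633.4, -151.0, 344.3]
ee_rot: [-18.5, 89.7, -13.3]
force: [-0.0, -0.0, -0.3]
gripper_width: 66.1
```

```bash
python3 - <<'E'
from h import *
p,Rm=meas(); print(p,env.state()["force"]); im,d=shot("side","s5"); shot("top","t5")
for n in "st":
    a=cv2.imread(f"pics/{n}5.png"); a=a[0:200,220:480] if n=="s" else a[90:290,330:590]
    cv2.imwrite(f"pics/{n}5c.png",cv2.resize(a,None,fx=2.2,fy=2.2,interpolation=2))
E
```

```text
[ 633.42669964 -150.97329116  344.28856916] [-0.02666118 -0.01429574 -0.34414956]
```

View pics/s5c.png

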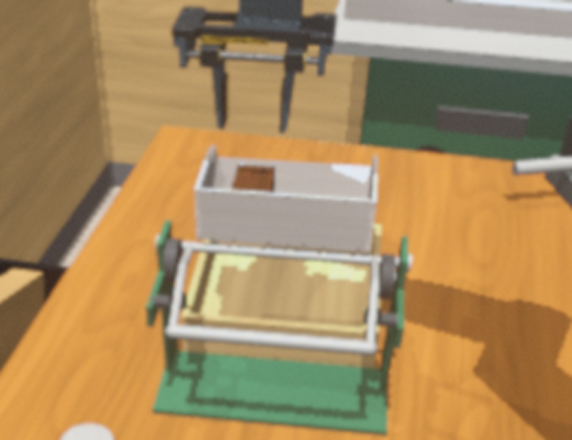

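View pics/t5c.png

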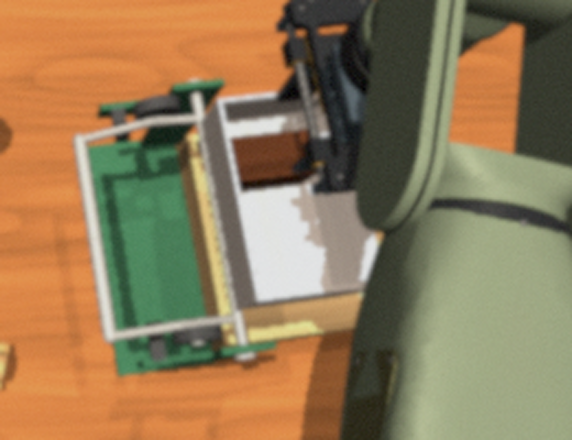

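Offcut 1 lies in the upright skip, at (253,178) in the side crop, and the jaws are clear. Next is offcut 2.

```bash
python3 - <<'E'
from h import *
R0=down(5.2); p=np.array([632.6,-150.8,343.])+R0@np.array([0,100,0.])
D=R0@R.from_rotvec([.02*2*np.pi,0,0]).as_matrix()
rows((p,D),[((523,397.5,z),D) for z in(100,20)])
E
```

```text
[2.43, 4.4493, -1.1614, 0.0, 0.0, 0.0]
[3.23, 4.4493, -1.1614, 0.0, 0.0, 0.0]
```

Call:
send_rows --commands '[[[0,0.5,0,0.01,0,0],[0,1,0,0.02,0,0],[0,1,0,0.02,0,0]]]' --jaw -1

```text
time_s: 10.2
ee_pos: [622.5, -48.0, 339.7]
ee_rot: [159.7, 89.8, 157.9]
force: [0.3, -1.1, -0.6]
gripper_width: 90.5
```

Call:
send_rows --commands '[[[0,0.6,-0.15,0,0,0],[0,1,-0.29,0,0,0]]]'

```text
time_s: 10.45
ee_pos: [597.2, 50.6, 339.6]
ee_rot: [-175.8, 89.8, -177.7]
force: [-0.4, 0.1, -0.0]
gripper_width: 90.7
```

Call:
send_rows --commands '[[[0.2,0.6,-0.15,0,0,0],[0.5,1,-0.29,0,0,0]]]'

```text
time_s: 10.7
ee_pos: [572.2, 151.8, 290.3]
ee_rot: [1.8, 90.0, -0.1]
force: [0.3, 0.1, -1.6]
gripper_width: 91.3
```

Call:
send_rows --commands '[[[0.4,0.5,-0.15,0,0,0],[0.7,1,-0.29,0,0,0],[0.7,1,-0.29,0,0,0]]]'

```text
time_s: 11.08
ee_pos: [544.0, 253.1, 216.8]
ee_rot: [-157.1, 89.5, -158.9]
force: [0.4, 0.3, -0.5]
gripper_width: 91.2
```

Call:
send_rows --commands '[[[0.3,0.5,-0.15,0,0,0],[0.7,1,-0.29,0,0,0],[0.7,1,-0.29,0,0,0]]]'

```text
time_s: 11.45
ee_pos: [519.5, 352.7, 147.7]
ee_rot: [-143.9, 89.6, -145.7]
force: [-0.7, -1.0, -0.3]
gripper_width: 91.3
```

Call:
send_rows --commands '[[[0.3,0.45,0,0,0,0],[0.53,0.45,0,0,0,0],[0.53,0.45,0,0,0,0],[0.53,0.45,0,0,0,0],[0.53,0.45,0,0,0,0]]]'

```text
time_s: 12.08
ee_pos: [524.1, 397.2, 100.2]
ee_rot: [35.4, 89.8, 33.3]
force: [-0.2, -0.1, 0.7]
gripper_width: 91.2
```

```bash
python3 - <<'E'
from h import *
p,Rm=meas(); print(p,env.state()["time_s"]); shot("side","s6"); 
rows((p,down(-2)),[((523,397.5,20),down(-2))])
E
```

```text
[524.09001033 397.19020598 100.24499784] 12.075
[0.8024, 0.0027, -0.011, 0.0, 0.0, 0.0]
```

View pics/s6.png

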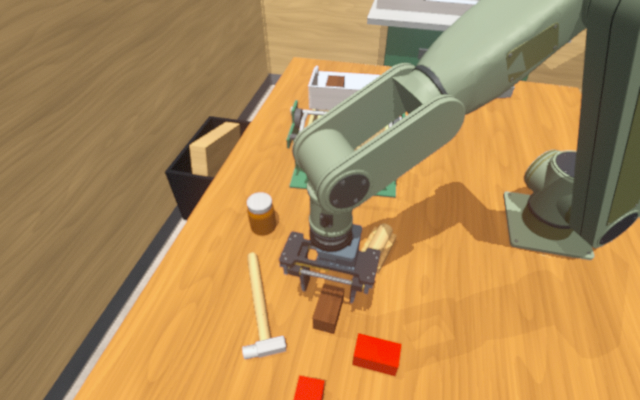

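Call:
send_rows --commands '[[[0.4,0,0,0,0,0],[0.7,0,-0.005,0,0,0],[0.8,0,-0.005,0,0,0],[0.8,0,-0.005,0,0,0]]]'

```text
time_s: 12.62
ee_pos: [522.7, 397.7, 18.8]
ee_rot: [40.5, 90.0, 38.5]
force: [-0.3, 0.7, 1.3]
gripper_width: 91.2
```

Call:
send_rows --commands '[[[0,0,0,0,0,0],[0,0,0,0,0,0],[0,0,0,0,0,0],[0,0,0,0,0,0],[0,0,0,0,0,0],[0,0,0,0,0,0]]]' --jaw 1 --force 25

```text
time_s: 13.38
ee_pos: [522.9, 397.8, 18.8]
ee_rot: [31.0, 89.9, 29.0]
force: [1.2, -0.2, 1.5]
gripper_width: 49.8
```

Call:
send_rows --commands '[[[-0.5,0,0,-0.01,0,0],[-1,0,0,-0.02,0,0],[-1,0,0,-0.02,0,0],[-1,0,0,-0.02,0,0]]]'

```text
time_s: 13.88
ee_pos: [521.3, 396.9, 117.1]
ee_rot: [-151.4, 89.8, -146.2]
force: [-0.3, -0.2, -1.7]
gripper_width: 49.9
```

```bash
python3 - <<'E'
from h import *
p,Rm=meas(); print(p,env.state()["time_s"],env.state()["gripper_width"]); shot("side","s7"); 
D=down(5.2)
rows((p,D),[(stand(52.5,-45,150),D)])
E
```

```text
[521.33637694 396.88724601 117.07373938] 13.875 49.89261687520215
[-2.3293, -5.5537, -0.2945, 0.0, 0.0, 0.0]
```

View pics/s7.png

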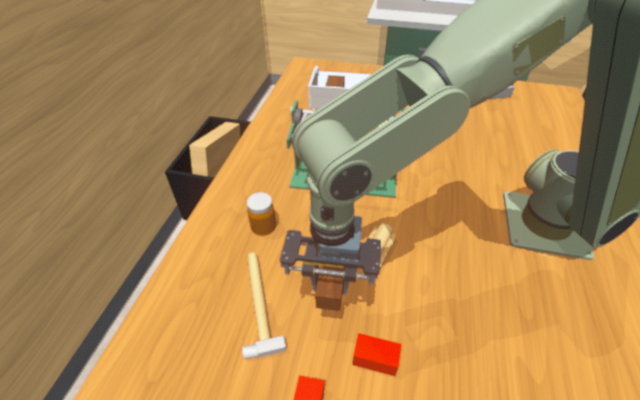

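Call:
send_rows --commands '[[[-0.5,-0.3,0,0,0,0],[-0.9,-0.8,-0.06,0,0,0],[-0.9,-1,-0.06,0,0,0]]]'

```text
time_s: 14.3
ee_pos: [526.2, 296.0, 209.8]
ee_rot: [19.2, 89.8, 24.3]
force: [0.9, 0.7, -2.2]
gripper_width: 49.7
```

Call:
send_rows --commands '[[[-0.4,-0.5,-0.03,0,0,0],[-0.9,-1,-0.06,0,0,0],[-0.9,-1,-0.06,0,0,0]]]'

```text
time_s: 14.68
ee_pos: [529.4, 195.5, 299.2]
ee_rot: [12.4, 89.9, 17.5]
force: [0.6, 0.7, -2.4]
gripper_width: 49.9
```

Call:
send_rows --commands '[[[-0.3,-0.5,-0.03,0,0,0],[-0.5,-1,-0.06,0,0,0]]]'

```text
time_s: 14.92
ee_pos: [531.5, 97.1, 346.1]
ee_rot: [172.6, 89.7, 177.9]
force: [1.6, -0.0, -0.7]
gripper_width: 49.8
```

Call:
send_rows --commands '[[[0,-0.5,-0.03,0,0,0],[0,-1,-0.06,0,0,0]]]'

```text
time_s: 15.18
ee_pos: [534.6, -3.4, 345.3]
ee_rot: [160.3, 89.7, 165.6]
force: [-0.1, -0.3, -2.4]
gripper_width: 49.7
```

Call:
send_rows --commands '[[[0,-0.5,-0.03,0,0,0],[0,-1,-0.06,0,0,0]]]'

```text
time_s: 15.42
ee_pos: [537.8, -103.5, 344.9]
ee_rot: [150.4, 89.7, 155.7]
force: [0.6, -0.1, -2.0]
gripper_width: 49.9
```

Call:
send_rows --commands '[[[0,-0.35,0,0,0,0],[0,-0.55,0,0,0,0],[0,-0.55,0,0,0,0],[0,-0.55,0,0,0,0],[0,-0.55,0,0,0,0],[0,-0.55,0,0,0,0]]]'

```text
time_s: 16.18
ee_pos: [543.0, -156.9, 348.7]
ee_rot: [18.4, 90.0, 23.7]
force: [-0.1, 0.4, -2.1]
gripper_width: 49.6
```

```bash
python3 - <<'E'
from h import *
p,Rm=meas(); print(p,env.state()["time_s"],env.state()["gripper_width"]); shot("side","s8"); shot("top","t8")
D=down(5.2)
rows((p,D),[(stand(52.5,-45,41.5),D)])
for n in "st":
    a=cv2.imread(f"pics/{n}8.png"); a=a[0:200,220:480] if n=="s" else a[90:290,330:590]
    cv2.imwrite(f"pics/{n}8c.png",cv2.resize(a,None,fx=2.2,fy=2.2,interpolation=2))
E
```

```text
[ 542.99026332 -156.88623585  348.67573176] 16.175 49.60602083840559
[1.0718, -0.0191, -0.0082, 0.0, 0.0, 0.0]
```

View pics/s8c.png

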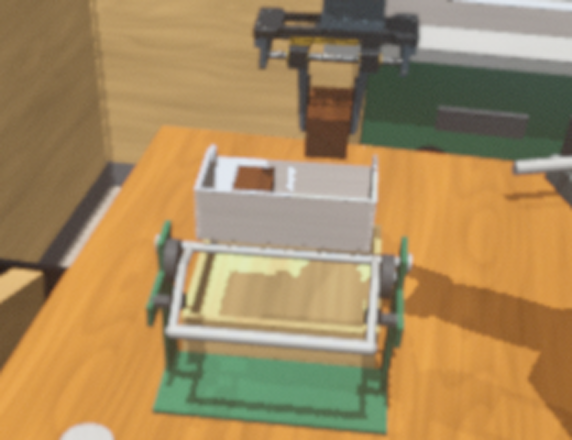

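View pics/t8c.png

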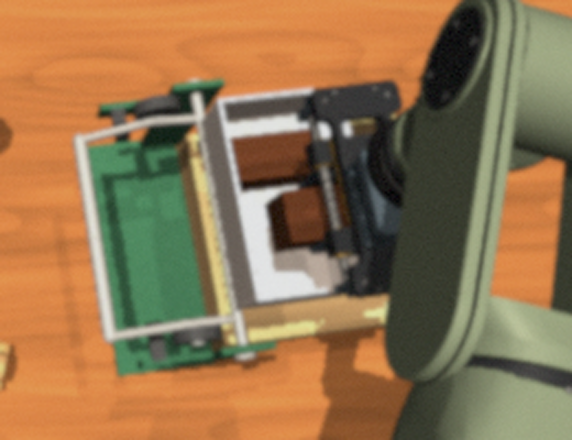

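Call:
send_rows --commands '[[[0.4,-0.01,0,0,0,0],[0.75,-0.02,-0.01,0,0,0],[0.95,-0.02,-0.01,0,0,0],[1,-0.02,-0.01,0,0,0],[1,-0.02,-0.01,0,0,0],[1,-0.02,-0.01,0,0,0],[1,-0.02,-0.01,0,0,0]]]'

```text
time_s: 17.15
ee_pos: [542.6, -160.0, 249.3]
ee_rot: [-19.9, 89.9, -14.7]
force: [-0.2, 0.8, -1.1]
gripper_width: 49.7
```

Call:
send_rows --commands '[[[0.04,0,0,0,0,0],[0.07,0,0,0,0,0],[0.07,0,0,0,0,0],[0.07,0,0,0,0,0]]]'

```text
time_s: 17.65
ee_pos: [542.2, -159.9, 241.4]
ee_rot: [95.5, 90.0, 100.7]
force: [0.1, -0.2, -1.9]
gripper_width: 49.8
```

```bash
python3 - <<'E'
from h import *
p,Rm=meas(); print(p,env.state()["force"],(p-H)@XS,(p-H)@YS); im,d=shot("side","s9")
a=cv2.imread("pics/s9.png")[0:200,220:480]
cv2.imwrite(f"pics/s9c.png",cv2.resize(a,None,fx=2.5,fy=2.5,interpolation=2))
E
```

```text
[ 542.1850616  -159.92378895  241.38426665] [ 0.06522935 -0.18137138 -1.86165656] 53.54267189792469 -45.25389589948967
```

View pics/s9c.png

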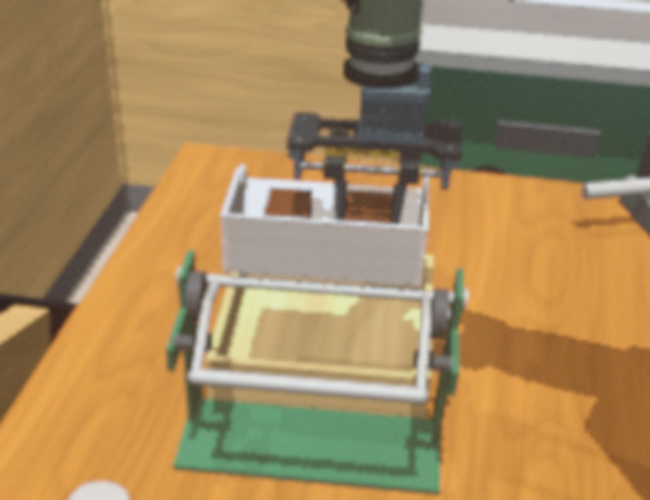

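Call:
send_rows --commands '[[[0,0,0,0,0,0],[0,0,0,0,0,0],[-0.4,0,0,0,0,0],[-1,0,0,0,0,0],[-1,0,0,0,0,0]]]' --jaw -0.45

```text
time_s: 18.32
ee_pos: [544.2, -160.5, 347.1]
ee_rot: [-22.3, 89.3, -17.0]
force: [0.2, -0.2, 0.1]
gripper_width: 66.5
```

Call:
send_rows --commands '[[[-0.6,0,0,0,0,0],[-1,0,0,0,0,0],[-1,0,0,0,0,0],[-1,0,0,0,0,0],[-1,0,0,0,0,0],[-1,0,0,0,0,0],[-1,0,0,0,0,0],[-1,0,0,0,0,0]]]'

```text
time_s: 19.32
ee_pos: [542.1, -159.9, 441.3]
ee_rot: [137.3, 90.0, 142.5]
force: [1.1, 0.5, -0.0]
gripper_width: 66.0
```

```bash
python3 - <<'E'
from h import *
p,Rm=meas(); print(p,env.state()["time_s"],env.state()["force"]); im,d=shot("side","s10");shot("top","t10")
E
```

```text
[ 542.13011356 -159.90740224  441.30097104] 19.325 [ 1.0712114   0.46074189 -0.02574984]
```

View pics/s10.png

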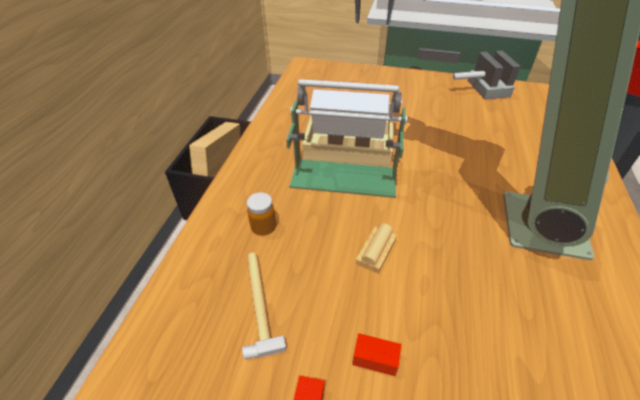

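View pics/t10.png

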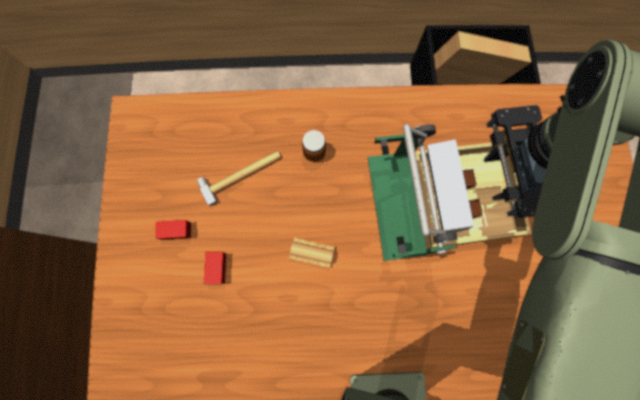

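The skip has tipped. Both offcuts are in the crate, at top (468,178) and (476,210), and the bail bar is up at side (347,86). I'll measure the bar and the offcuts.

```bash
python3 - <<'E'
from h import *
for n in("top","side"):
    f=np.load(f"pics/{n}10.npz".replace("top","t").replace("side","s")); im,d=f["im"],f["d"]; P=cloud(n,d); z=P[...,2]; q=P-H; X=q@XS; Y=q@YS
    s=im.astype(int); grey=(s.max(-1)-s.min(-1)<35)&(s.mean(-1)>100)
    m=grey&(z>310)&(z<345)&(X>-110)&(X<-30)&(abs(Y)<110); print(n,"bar X,Y,z",X[m].mean(),np.percentile(Y[m],[2,98]),z[m].mean(),m.sum(),np.polyfit(Y[m],X[m],1)[0])
    hsv=cv2.cvtColor(im,cv2.COLOR_RGB2HSV)
    m=(z>12)&(z<110)&(X>30)&(X<300)&(abs(Y)<130)&(s[...,0]<125)&(s[...,0]>s[...,2]+30)
    k,lab,st,c=cv2.connectedComponentsWithStats(m.astype(np.uint8))
    for i in range(1,k):
        if st[i,4]>25: t=lab==i; print(" brown",c[i].round(),st[i,4],"crate X",(X[t].min()-165).round(),(X[t].max()-165).round(),"Y",Y[t].min().round(),Y[t].max().round(),"z",z[t].min().round(),z[t].max().round(),im[t].mean(0).round())
p,_=meas()
R0=down(5.2); p1=p+R0@np.array([0,100,30.]); D=down(-84.8)
rows((p,R0),[(p1,D)]); rows((p1,D),[(stand(-66,0,200),D)])
E
```

```text
top bar X,Y,z -66.68974716766165 [-106.11545872  104.69265835] 333.3998035075755 690 0.001964750944959759
 brown [469. 178.] 152 crate X -8.0 22.0 Y 20.0 68.0 z 18.0 65.0 [107.  65.  40.]
 brown [475. 208.] 152 crate X -8.0 19.0 Y -71.0 -21.0 z 19.0 65.0 [108.  66.  41.]
side bar X,Y,z -69.61292205764087 [-105.49095905  106.04083067] 329.32975586957053 517 -0.002712306425298842
 brown [335. 140.] 105 crate X -72.0 -19.0 Y 20.0 66.0 z 13.0 53.0 [89. 69. 53.]
 brown [362. 143.] 85 crate X -75.0 -65.0 Y -70.0 -24.0 z 20.0 56.0 [90. 69. 53.]
[0.0, 1.0, 0.3, 0.25, 0.0, 0.0]
[0.414, 0.1531, -0.1952, 0.0, 0.0, 0.0]
```

Call:
send_rows --commands '[[[0,1,0.3,0.25,0,0],[0,1,0.3,0.25,0,0],[0,1,0.3,0.25,0,0],[0,1,0.3,0.25,0,0],[0,1,0.3,0.25,0,0],[0,1,0.3,0.25,0,0],[0,1,0.3,0.25,0,0],[0,1,0.3,0.25,0,0],[0,1,0.3,0.25,0,0],[0,1,0.3,0.25,0,0]]]'

```text
time_s: 20.68
ee_pos: [562.9, -57.6, 441.5]
ee_rot: [141.3, 90.0, 56.5]
force: [-0.2, 0.1, -0.2]
gripper_width: 66.1
```

Call:
send_rows --commands '[[[0.3,0.15,-0.2,0,0,0],[0.41,0.15,-0.2,0,0,0],[0.41,0.15,-0.2,0,0,0],[0.41,0.15,-0.2,0,0,0]]]'

```text
time_s: 21.18
ee_pos: [576.1, -36.8, 401.6]
ee_rot: [74.3, 89.9, -10.5]
force: [-1.1, 0.0, -0.6]
gripper_width: 66.0
```

```bash
python3 - <<'E'
from h import *
p,Rm=meas(); print(p,Rm.round(3),env.state()["time_s"],env.state()["qpos"].round()); im,d=shot("side","s11")
print((p-H)@XS,(p-H)@YS)
rows((p,down(-84.8)),[(stand(-66,0,108),down(-84.8))])
E
```

```text
[576.1010509  -36.82629093 401.60538706] [[ 0.002  0.996  0.091]
 [-0.     0.091 -0.996]
 [-1.     0.002  0.001]] 21.175 [-5. 16. 67. -0. 97. 80.]
-65.9743122738547 -0.3208474285317429
[0.9361, 0.0032, -0.0003, 0.0, 0.0, 0.0]
```

View pics/s11.png

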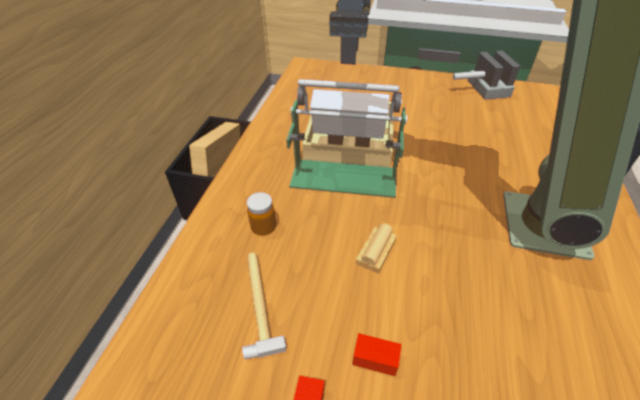

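Call:
send_rows --commands '[[[0.4,0,0,0,0,0],[0.75,0,0,0,0,0],[0.93,0,0,0,0,0],[0.93,0,0,0,0,0],[0.93,0,0,0,0,0]]]'

```text
time_s: 21.85
ee_pos: [576.7, -36.6, 309.0]
ee_rot: [80.9, 89.8, -3.9]
force: [-0.2, -0.2, 1.0]
gripper_width: 66.4
```

Call:
send_rows --commands '[[[0,0,0,0,0,0],[0,0,0,0,0,0],[0,0,0,0,0,0],[0,0,0,0,0,0],[0,0,0,0,0,0],[0,0,0,0,0,0],[0,0,0,0,0,0],[0,0,0,0,0,0]]]' --jaw 1 --force 8

```text
time_s: 22.85
ee_pos: [576.0, -36.6, 307.3]
ee_rot: [-31.2, 90.0, -116.0]
force: [0.5, -1.3, -0.5]
gripper_width: 16.1
```

```bash
python3 - <<'E'
from h import *
print(meas()[0],env.state()["gripper_width"],env.state()["force"]); shot("side","s12")
f=lambda p:143.2*np.array([-np.cos(p-.2111),np.sin(p-.2111)])
for a,seq in((1.3,np.arange(1.3,.57,-.08)),(.58,np.r_[np.arange(.58,.03,-.08),.01])):
    print([ [round(-(f(p)-f(a))[1]/100,3),round((f(p)-f(a))[0]/100,3)] for p in seq])
E
```

```text
[576.04301209 -36.60646994 307.26806669] 16.0784462577383 [ 0.54290303 -1.29879713 -0.51568481]
[[np.float64(-0.0), np.float64(0.0)], [np.float64(0.057), np.float64(-0.099)], [np.float64(0.122), np.float64(-0.194)], [np.float64(0.194), np.float64(-0.283)], [np.float64(0.273), np.float64(-0.365)], [np.float64(0.359), np.float64(-0.442)], [np.float64(0.45), np.float64(-0.511)], [np.float64(0.546), np.float64(-0.573)], [np.float64(0.647), np.float64(-0.626)], [np.float64(0.753), np.float64(-0.672)]]
[[np.float64(-0.0), np.float64(0.0)], [np.float64(0.108), np.float64(-0.037)], [np.float64(0.219), np.float64(-0.065)], [np.float64(0.332), np.float64(-0.084)], [np.float64(0.446), np.float64(-0.095)], [np.float64(0.561), np.float64(-0.096)], [np.float64(0.675), np.float64(-0.088)], [np.float64(0.802), np.float64(-0.067)]]
```

View pics/s12.png

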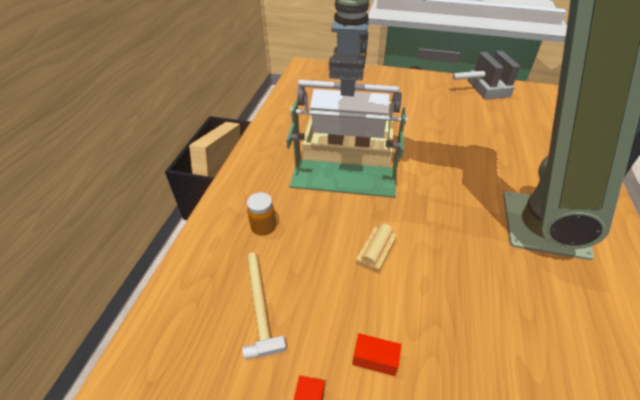

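The bar is gripped: opening 16.1 mm, which matches its diameter, with the fingers at side (347,86). I'll swing it back along the arc.

Call:
send_rows --commands '[[[0.057,0,-0.099,0,0,0],[0.122,0,-0.194,0,0,0],[0.194,0,-0.283,0,0,0],[0.273,0,-0.365,0,0,0],[0.359,0,-0.442,0,0,0],[0.45,0,-0.511,0,0,0],[0.546,0,-0.573,0,0,0],[0.647,0,-0.626,0,0,0],[0.753,0,-0.672,0,0,0],[0.753,0,-0.672,0,0,0]]]'

```text
time_s: 24.15
ee_pos: [570.0, 31.0, 231.0]
ee_rot: [-117.6, 90.0, 157.7]
force: [1.1, -1.2, -0.2]
gripper_width: 15.2
```

Call:
send_rows --commands '[[[0.108,0,-0.037,0,0,0],[0.219,0,-0.065,0,0,0],[0.332,0,-0.084,0,0,0],[0.446,0,-0.095,0,0,0],[0.561,0,-0.096,0,0,0],[0.675,0,-0.088,0,0,0],[0.79,0,-0.07,0,0,0],[0.79,0,-0.07,0,0,0],[0.79,0,-0.07,0,0,0]]]'

```text
time_s: 25.28
ee_pos: [570.2, 35.4, 153.0]
ee_rot: [21.1, 89.8, -63.7]
force: [1.9, -9.5, 0.9]
gripper_width: 15.7
```

```bash
python3 - <<'E'
from h import *
p=meas()[0];print(p,(p-H)@XS,(p-H)@YS,env.state()["gripper_width"],env.state()["force"],env.state()["time_s"]); shot("side","s13")
E
```

```text
[570.15088346  35.40192206 152.98767644] -138.44454175589138 0.29970295051923923 15.684138653500698 [ 1.85473085 -9.45885581  0.92057339] 25.275
```

View pics/s13.png

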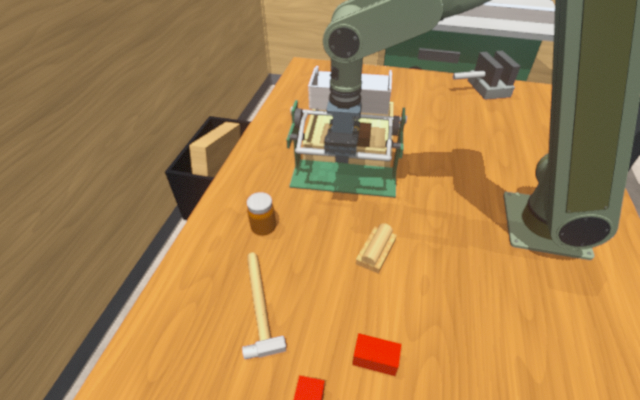

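The skip is back nearly upright, with the trough at side (351,88). I'll release and withdraw.

Call:
send_rows --commands '[[[0,0,0,0,0,0],[0,0,0,0,0,0],[0,0,0,0,0,0],[0,0,0,0,0,0],[0,0,0,0,0,0]]]' --jaw -0.3

```text
time_s: 25.95
ee_pos: [569.3, 37.8, 153.1]
ee_rot: [177.3, 90.0, 92.6]
force: [-0.3, 0.8, 0.8]
gripper_width: 58.9
```

Call:
send_rows --commands '[[[-0.3,0,0,0,0,0],[-0.7,0,0,0,0,0],[-1,0,0,0,0,0],[-1,0,0,0,0,0]]]'

```text
time_s: 26.45
ee_pos: [570.6, 37.7, 255.7]
ee_rot: [89.9, 89.7, 5.1]
force: [-0.1, -0.1, -0.3]
gripper_width: 59.2
```

Call:
send_rows --commands '[[[-0.5,0,-0.4,0,0,0],[-1,0,-1,0,0,0],[-1,0,-1,0,0,0],[-1,0,-1,0,0,0]]]'

```text
time_s: 26.95
ee_pos: [560.0, 137.5, 352.0]
ee_rot: [-63.0, 89.9, -147.7]
force: [-0.8, -0.3, 0.1]
gripper_width: 59.3
```

Call:
send_rows --commands '[[[0,0,-0.5,0,0,0],[0,0,-1,0,0,0],[0,0,-1,0,0,0],[0,0,-1,0,0,0],[0,0,-1,0,0,0],[0,0,-1,0,0,0],[0,0,-1,0,0,0],[0,0,-1,0,0,0]]]'

```text
time_s: 27.95
ee_pos: [551.2, 236.5, 353.3]
ee_rot: [112.2, 90.0, 27.4]
force: [0.1, 1.0, 0.4]
gripper_width: 59.1
```

```bash
python3 - <<'E'
from h import *
print(meas()[0],env.state()["force"],env.state()["time_s"])
for n,t in(("top","t14"),("side","s14")):
    im,d=shot(n,t); P=cloud(n,d); z=P[...,2]; q=P-H; X=q@XS; Y=q@YS
    s=im.astype(int); grey=(s.max(-1)-s.min(-1)<35)&(s.mean(-1)>110)
    m=grey&(z>155)&(z<190)&(X>-165)&(X<-115)&(abs(Y)<105); print(n,"bar X,z",X[m].mean(),z[m].mean(),m.sum())
    m=(z>270)&(z<295)&(abs(X)<15)&(abs(Y)<95); print("rear rim X",np.median(X[m]) if m.any() else None,m.sum())
    m=(z>12)&(z<110)&(X>20)&(X<320)&(abs(Y)<140)&(s[...,0]<125)&(s[...,0]>s[...,2]+30)
    k,lab,st,c=cv2.connectedComponentsWithStats(m.astype(np.uint8))
    for i in range(1,k):
        if st[i,4]>25: t=lab==i; print(" brown",c[i].round(),st[i,4],"crate X",(X[t].min()-165).round(),(X[t].max()-165).round(),"Y",Y[t].min().round(),Y[t].max().round(),"z",z[t].min().round(),z[t].max().round())
E
```

```text
[551.19679515 236.464885   353.25215689] [0.09200217 0.97451037 0.39460209] 27.95
top bar X,z -138.2106432873031 176.94448036475995 400
rear rim X -2.9438636222789203 362
 brown [511. 186.] 758 crate X 97.0 141.0 Y -125.0 134.0 z 14.0 71.0
 brown [415. 171.] 93 crate X -145.0 -143.0 Y 38.0 140.0 z 20.0 73.0
 brown [422. 212.] 165 crate X -145.0 -143.0 Y -97.0 32.0 z 18.0 63.0
side bar X,z -143.1171445068237 172.71045482117353 329
rear rim X -2.758900436666419 153
 brown [363. 134.] 307 crate X -74.0 17.0 Y -69.0 -24.0 z 22.0 62.0
```

View pics/s14.png

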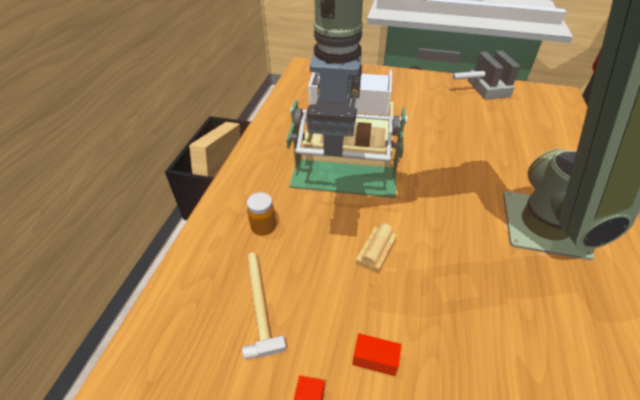

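View pics/t14.png

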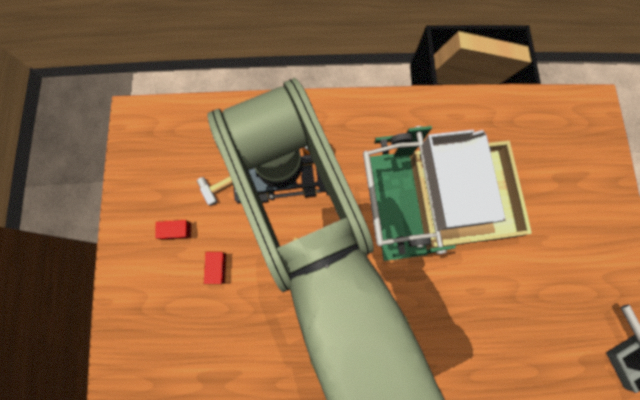

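The skip is upright and empty, with the rear rim and bar at their starting readings. Offcut 2 is seen lying in the crate at side (363,134). Offcut 1 is hidden behind the gripper in this view, but was measured in the crate before the swing back. I'll move 100 mm toward the robot for one clear look.

Call:
send_rows --commands '[[[0,-1,0,0,0,0],[0,-1,0,0,0,0],[0,-1,0,0,0,0],[0,-1,0,0,0,0],[0,-1,0,0,0,0],[0,-1,0,0,0,0]]]'

```text
time_s: 28.8
ee_pos: [452.3, 227.7, 352.7]
ee_rot: [-69.5, 90.0, -154.3]
force: [-0.3, 0.4, -0.1]
gripper_width: 59.2
```

```bash
python3 - <<'E'
from h import *
shot("side","s15"); print(env.state()["force"])
a=cv2.imread("pics/s15.png")[40:220,250:450]; cv2.imwrite("pics/s15c.png",cv2.resize(a,None,fx=3,fy=3,interpolation=2))
E
```

```text
[ 0.20343163  0.16391999 -0.38375061]
```

View pics/s15c.png

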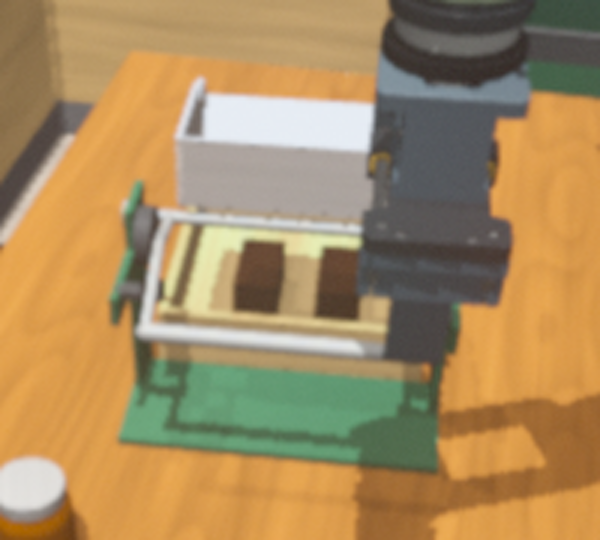

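Both offcuts lie in the crate, at crop (260,275) and (337,280). The skip is upright and the robot is clear, so I'm handing in.

```bash
python3 -c "
from h import *
print(env.job_done())"
```

```text
the job is handed in; nothing more can be done
None
```

I put the two offcuts in the skip one after the other. The first left it upright. After I let go of the second and withdrew, the skip tipped by itself and dumped both into the crate. I then gripped the bail bar (opening 16 mm, its diameter), swung the skip back along its arc, let go and moved clear. I handed in at about 29 s of the 67 s allowed.

**Last checks:**
- **Offcuts:** the final side view shows both in the crate. I measured both before swinging the skip back, and re-measured only the second after it (about 52 mm above the crate floor at most).
- **Skip:** the bar and rear rim are within about 1 mm of their starting readings in both views, so the skip is upright, and it is empty.
- **Robot:** it is touching nothing, with under 1 N on the tool.
- **Bystanders:** the jar, sander, hammer and red blocks look unmoved in the pictures. I did not re-measure their positions.

No check failed. The highest force I read was about 9.5 N along the bail arms at the end of the swing, when both offcuts were already in the crate. The two cameras differed by up to about 5 mm on where the bar was.

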